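Seat the keyed collar on the coolant filter head and hold it home

ROBOT

A 6-joint arm with a two-finger parallel gripper is mounted at the origin on a cart in front of the work surface, level with it; the furniture and walls round the work are solid. World frame = base frame: x ahead of the robot, y to its left, z up, the work surface at z = 0. Lengths are in m, angles in rad, forces in N, time in s.
With the tool pointing down it reaches from about 0.25 to 0.775 m from the base axis. Payload 8.9 kg.
Tool frame: the origin (TCP) lies midway between the tips of the shut fingers; the grasp point (between the pads) lies 19 mm behind it (env.grip_depth is the distance from the TCP to the grasp point, in m); z points along the fingers, y is the line along which they close (so a half turn about z gives the same grasp; the last joint's range is limited). The gripper opens to 85 mm and grips with 20 to 120 N. Pads are 22 mm wide; open, the fingers measure 114 mm over their backs; the gripper's body (76 mm by 85 mm) begins 54 mm behind the grasp point. The pads swing forward as they close: fully open they stand 13 mm farther back than shut.
Start: joints at [-1.297, 0.291, -0.153, 1.127, 0, 1.431], TCP at [0.211, -0.481, 0.231] pointing down, gripper open.
Joint ranges: [-2.52, 2.52], [-0.91, 1.74], [-1.3, 1.37], [-1.96, 2.02], [-1.52, 1.47], [-3.14, 3.14]. Speed limits (rad/s): [2.22, 2.22, 2.79, 3.14, 3.14, 3.14].

INTERFACE

Orientations are given as [roll, pitch, yaw] about the fixed x, y, z axes, in that order (R = Rz(yaw) Ry(pitch) Rx(roll)).
In Python, from plant import env gives the robot as it stands.
- The arm moves only by the tool carry_out, never from a script. Its argument "plan" is a list of rows, each a list of 4 numbers: the shift along the tool's x, y, z in m, then the turn about the tool's z in rad. A call has exactly 8 rows; each row is the pose to reach, as a shift and turn from the pose commanded when the call began, along the tool's axes at that moment; what a row does not reach only later rows make up. A row lasts 1/8 s, in which the tool goes at most 62.5 mm and 10.7 degrees, less where a joint would pass 70% of its speed; a pose out of reach is approached as far as the arm can. A call with a gripper value outside its range is refused whole. "claw" is the closure, from -1 (fully open) to 1 (shut), so that 0 is half open, set as the call begins (left out, the last holds). The fingers move at their own pace and stop on an object; "newtons" is the grip in N (left out, the last holds). Time passes only in rows, so rows that repeat a pose let the fingers close, or fill a call up. It gives the time, the measured TCP pose, the force, the opening and the grip force at its end, in the units of the state.
- env.get_state(): the state, without advancing time (a new reading comes with each control period).
- env.grab_frame(name): name is "side" or "top" or "wrist"; returns a dict with "img" (480x640x3 uint8, blue, green, red), "fovy" (degrees; the focal length in pixels is half the picture's height over the tangent of half this angle, whatever the lens; pixels are square), "cx", "cy" (the principal point, pixels), "R" (3x3) and "t" (3): a world point X has camera coordinates R X + t; the wrist camera has in their place "mount" (4x4, takes a point from camera to tool coordinates, whose origin is the TCP and whose axes are the flange's). Camera axes: x right, y down, z forward; pixel columns grow to the right and rows downward; lengths in m; the calibration is good to about 2 mm. A picture is of the moment at which its call begins: read the wrist's pose just before it. There is no depth.
- env.finish_job(): hands the job in; it is judged then, once.
Trained networks look in the newest picture that a camera, given by its name, has taken for a name from the list of things; names that differ only in an ending like _2 or _b are one class to them, and where a whole thing is asked for, a point or a joint stands for the part that bears it (a point fixed in the world has none). Each returns a list of dicts, best first, with "conf" (0 to 1); they miss things now and then, are a little off and sometimes report something else, mostly with a low value. They report only what shows in the picture. A call takes as long as a camera call. They do not tell look-alikes from the thing itself.
- env.spot_in(thing, camera): "point" ([column, row] in pixels, amid what is visible of it).
The state is a dict: "t": time; "joint_pos": joint angles; "qd": joint speeds; "effort": joint torques, N m; "tcp_pos": TCP position; "tool_rot": TCP orientation; "wrist_force": force on the tool from outside, world axes, zero at the start; "ft_torque": the same for the moment, N m; "width": finger opening in m; "gripper_force": force on a finger pad.
Only numpy, scipy, OpenCV 4.12 (cv2) and the standard library are available. Lean on these libraries where they do the work, as an engineer would, in place of code of your own. Each camera call takes 0.05 s, during which the arm holds its last target. There are 200 camera calls.

TASK

Pick up the knurled collar and set it, open end down, over the sprung spigot of the grinder's coolant filter head; with a light push, and without forcing it, turn it until its hidden keyways drop over the three lugs, then push it fully home on the seat. Finish while still holding it pressed home, since the spring lifts it off otherwise, so that the seal can be checked; do not let go. Leave the flux pot, tape measure, wooden block and oil bottle where they are.

Things in the scene. Friction and masses are not known exactly. Their poses are not given: they have to be found in the camera images.
- collar: loose knurled collar, 52 mm across, 40 mm high, 0.08 to 0.17 kg, upright on the worktop, open end down. Origin at the centre of its lower rim, z up. From 26 to 40 mm above the rim: solid black knurled cap, 52 mm across, the place to grip. Below: grey skirt 50 mm across with a 28 mm bore, 26 mm deep up to the cap's underside
- collar_center (a point): point on the collar's axis half-way up, 20 mm above its lower rim (the middle of the knurled cap is 13 mm higher)
- collar_rim (a point): centre of the collar's lower rim. Three keyways 8.6 mm wide, 120 degrees apart, run the full depth of the bore, open at this rim, hidden from above; nothing on the outside shows where they are
- filter_head: blue round filter head fixed to the worktop, 66 mm across, 40 mm high, on an 84 mm flange; origin at the centre of its underside, z up. Two brass hose stubs on its +x side reach 53 mm from its axis at 24 mm height. On its flat top stands a sprung steel spigot with three lugs
- seat (a point): centre of the flat seat on top of the filter head (40 mm above the worktop), on the spigot's axis. Home means the collar's lower rim lies on this level
- spigot (a joint): m the spigot is pressed down: 0 free, 0.012 bottomed. Spring: 2 N at first, 1 N more per mm. A rim lying on the lugs presses it down; it bottoms with the rim still 8 mm above the seat. Once the keyways line up it springs back up into the collar. With the collar home, the cap's underside keeps it pressed 8 mm; holding it there takes about 10 N
- spigot_tip (a point): centre of the spigot's top end, 34 mm above the seat when free; moves with it. The spigot is 25 mm across, tapering to 17 mm in its top 8 mm
- lug_top (a point): point on the spigot's axis level with the tops of the lugs, 20 mm above the seat when free; moves with the spigot. The lugs are 4 mm wide, 5 mm high, 120 degrees apart, reach 18 mm from the axis and enter the keyways within about 9 degrees either way. They sit at an unknown angle, new each time, that no listed pose shows
- flux_pot_center (a point): bystander: centre of the round flux pot with dark green lid, 52 mm across, 30 mm high
- tape_measure_center (a point): bystander: centre of the yellow tape measure, 33x67x50 mm
- layout_block_center (a point): bystander: centre of the wooden layout block, 38x85x24 mm
- oil_dropper_center (a point): bystander: centre of the oil bottle with red pointed cap, 29 mm across, 90 mm high
There are look-alikes about, which are no part of the job. Leave any orange or turquoise look-alike of the collar alone.

How it is judged:
By the outcome, as a careful person would: the job done as asked, in the order asked, and still so for the second after the job is handed in, while the arm keeps its last pose, push and grip.
It also fails if it takes over 48 s, if anything falls off the work surface, if the arm or the gripper's body presses on something with over 40 N, if the wrist force passes 120 N, or if a joint passes its speed limit or range.

## Working session

There is one attempt and no reset: what is moved stays moved. The work goes in short steps, Python scripts to look and compute and a tool call to move; the robot and the scene stay as the last step left them, time stands still between calls to the robot, and variables do not carry over. Pictures are saved under pics/ and viewed, at most 13 in all, crops included, and the job is handed in when it is done.

Besides the shell and the picture viewer there is one more tool, called after "Call:" by a JSON object that holds its "fn" and its "kwargs", one argument or row to a line. carry_out: Moves the arm, as the interface text tells. Its arguments: {"type":"object","properties":{"plan":{"type":"array"},"claw":{"type":"number"},"newtons":{"type":"number"}},"required":["plan"]}

```bash
ls; mkdir -p pics; cat > h.py <<'E'
import numpy as np, cv2
from plant import env
from scipy.spatial.transform import Rotation as Ro
def cam(f,st=None):
    fl=240/np.tan(np.radians(f["fovy"])/2)
    if "mount" in f:
        M=np.array(f["mount"]);Rt=rot(st);p=np.array(st["tcp_pos"])
        Rcw=Rt@M[:3,:3];c=p+Rt@M[:3,3]
    else:
        R=np.array(f["R"]);Rcw=R.T;c=-R.T@np.array(f["t"])
    return fl,f["cx"],f["cy"],Rcw,c
def rot(st):
    r=np.array(st["tool_rot"]); 
    return r if r.shape==(3,3) else Ro.from_euler('xyz',r).as_matrix()
def ray(C,uv):
    fl,cx,cy,R,c=C;d=R@np.array([(uv[0]-cx)/fl,(uv[1]-cy)/fl,1]);return c,d/np.linalg.norm(d)
def proj(C,X):
    fl,cx,cy,R,c=C;p=R.T@(np.array(X)-c);return np.array([cx+fl*p[0]/p[2],cy+fl*p[1]/p[2]])
def tri(rays):
    A=sum(np.eye(3)-np.outer(d,d) for c,d in rays);b=sum((np.eye(3)-np.outer(d,d))@c for c,d in rays)
    X=np.linalg.solve(A,b);return X,[np.linalg.norm((np.eye(3)-np.outer(d,d))@(X-c)) for c,d in rays]
def atz(r,z):
    c,d=r;return c+d*(z-c[2])/d[2]
E
python3 - <<'E'
from h import *
np.set_printoptions(precision=4,suppress=True)
st=env.get_state();print(st)
C={}
for n in("side","top"):
    f=env.grab_frame(n);cv2.imwrite(f"pics/{n}0.png",f["img"]);C[n]=cam(f);print(n,C[n])
    for k in("collar","filter_head","spigot_tip","lug_top","flux_pot_center","tape_measure_center","layout_block_center","oil_dropper_center"):
        for d in env.spot_in(k,n)[:3]:
            print(n,k,round(d["conf"],2),np.round(d["point"],1),atz(ray(C[n],d["point"]),0.02))
E
```

```text
pics
{'t': 0.0, 'joint_pos': array([-1.2973,  0.2913, -0.1541,  1.1267, -0.    ,  1.4315]), 'qd': array([-0.0011, -0.0004, -0.0012,  0.001 , -0.0015,  0.0003]), 'effort': array([ -0.001 , -53.7141,  33.1369,   0.0158,  -0.0005,  -0.    ]), 'tcp_pos': array([ 0.2105, -0.4805,  0.2307]), 'tool_rot': array([-3.1403, -0.0002,  0.4128]), 'wrist_force': array([-0.3094,  0.258 , -0.3714]), 'ft_torque': array([0.0047, 0.0237, 0.0425]), 'gripper_force': 0.0, 'width': 0.08537889022543221}
side (np.float64(475.90296775841404), 314.9196055409583, 230.70285009291987, array([[-0.9996, -0.0201,  0.0206],
       [-0.0284,  0.5774, -0.816 ],
       [ 0.0045, -0.8162, -0.5777]]), array([0.5197, 0.8565, 0.6769]))
side collar 0.82 [330.4 224.8] [ 0.5062 -0.0975  0.02  ]
side collar 0.73 [300.7 242.6] [ 0.5746 -0.0227  0.02  ]
side collar 0.62 [322.6 197.9] [ 0.5271 -0.2223  0.02  ]
side spigot_tip 0.67 [333.4 263.4] [0.4994 0.0505 0.02  ]
side lug_top 0.47 [331.2 266. ] [0.5042 0.0595 0.02  ]
side lug_top 0.29 [330.4 219.9] [ 0.5063 -0.1188  0.02  ]
side flux_pot_center 0.6 [273.6 380.7] [0.5992 0.3599 
[... 589 characters left out ...]
9828]]), array([0.3708, 0.0171, 1.0318]))
top collar 0.95 [340.9 233.5] [ 0.5769 -0.0211  0.02  ]
top collar 0.92 [385.7 265.6] [ 0.5058 -0.1135  0.02  ]
top collar 0.78 [425.5 262.2] [ 0.5113 -0.1975  0.02  ]
top filter_head 0.88 [289.5 274.2] [0.4918 0.0896 0.02  ]
top filter_head 0.37 [194.2 307.8] [0.4254 0.2894 0.02  ]
top spigot_tip 0.65 [289.8 269.7] [0.5013 0.0888 0.02  ]
top lug_top 0.46 [290.5 269. ] [0.5028 0.0873 0.02  ]
top flux_pot_center 0.63 [163.3 221.3] [0.6124 0.3617 0.02  ]
top tape_measure_center 0.8 [484.5 246.6] [ 0.5419 -0.3237  0.02  ]
top layout_block_center 0.65 [195.4 308.6] [0.4237 0.2868 0.02  ]
top oil_dropper_center 0.55 [337.7 196.4] [ 0.6592 -0.0165  0.02  ]
```

View pics/top0.png

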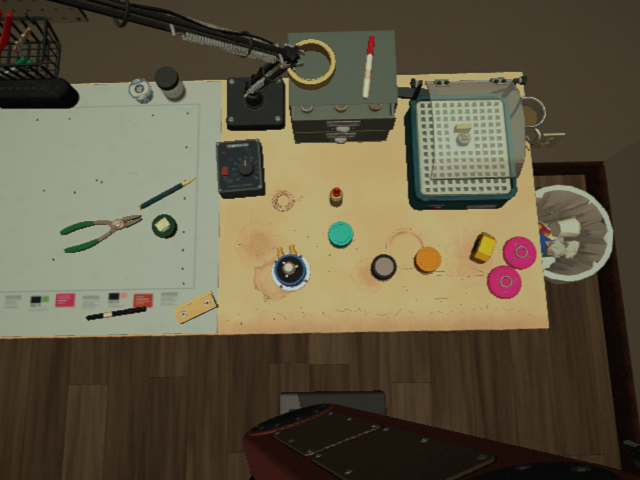

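View pics/side0.png

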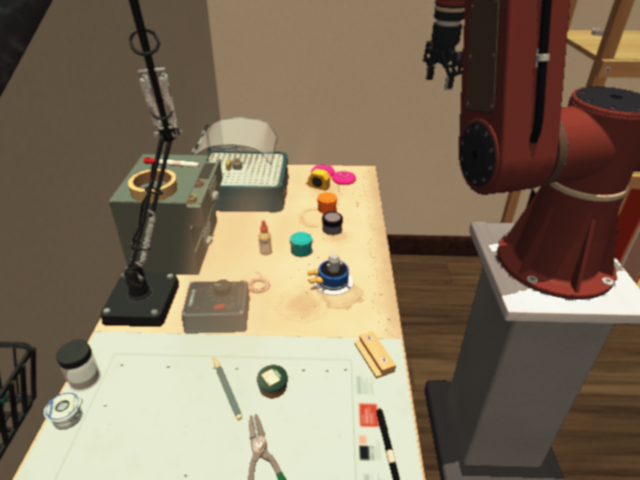

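The top view shows the black collar at (384,267), the orange look-alike at (428,260), the turquoise one at (341,234) and the filter head at (291,270), with its brass stubs facing away from the robot. The side view agrees: collar (332,222), head (333,272).

```bash
python3 - <<'E'
from h import *
np.set_printoptions(precision=4,suppress=True)
C={}
S={}
for n in("side","top"):
    f=env.grab_frame(n);C[n]=cam(f)
    for k in("collar","collar_center","filter_head","spigot_tip","lug_top"):
        S[n,k]=[(round(d["conf"],2),d["point"]) for d in env.spot_in(k,n)[:3]];print(n,k,S[n,k])
r=lambda n,p:ray(C[n],p)
print(tri([r("side",(330.4,224.8)),r("top",(385.7,265.6))]))
print(tri([r("side",(333.4,263.4)),r("top",(289.8,269.7))]))
for z in(0,.04,.074): print(z,proj(C["top"],[.5,.085,z]),proj(C["side"],[.5,.085,z]))
f=env.grab_frame("wrist");print(f["mount"],f["fovy"],f["cx"],f["cy"])
E
```

```text
side collar [(0.97, [330.9, 223.6]), (0.91, [325.6, 200.9]), (0.74, [300.4, 242.0])]
side collar_center [(0.92, [326.6, 199.9]), (0.83, [330.2, 223.7]), (0.78, [303.5, 243.0])]
side filter_head [(0.85, [330.7, 277.1])]
side spigot_tip [(0.65, [333.1, 261.8])]
side lug_top [(0.77, [330.2, 263.6])]
top collar [(0.75, [423.9, 259.5]), (0.74, [340.5, 234.4]), (0.71, [384.4, 266.9])]
top collar_center [(0.97, [338.2, 234.8]), (0.78, [381.5, 265.4]), (0.63, [425.0, 260.5])]
top filter_head [(0.69, [289.7, 270.5])]
top spigot_tip [(0.73, [290.2, 269.9]), (0.32, [161.4, 225.3])]
top lug_top [(0.64, [289.1, 268.6])]
(array([ 0.5067, -0.115 ,  0.0081]), [np.float64(0.0007095880172279304), np.float64(0.0007095880172278418)])
(array([0.4989, 0.0866, 0.0491]), [np.float64(0.0013862345040011072), np.float64(0.0013862345040011749)])
0 [292.256  271.4513] [332.9251 280.8389]
0.04 [290.9634 269.0722] [333.4285 266.417 ]
0.074 [289.7821 266.8977] [333.8751 253.6222]
[[ 0.0001 -0.9598 -0.2808  0.0716]
 [ 1.     -0.0002  0.0009 -0.0003]
 [-0.0009 -0.2808  0.9598 -0.1422]
 [ 0.      0.      0.      1.    ]] 64.37121652540688 320.8850341922321 245.2829733809812
```

Call:
{"fn": "carry_out", "kwargs": {
  "plan": [
    [0.052, -0.027, 0.004, -0.145],
    [0.104, -0.054, 0.008, -0.29],
    [0.157, -0.082, 0.012, -0.435],
    [0.209, -0.109, 0.016, -0.58],
    [0.261, -0.136, 0.02, -0.725],
    [0.314, -0.163, 0.024, -0.87],
    [0.366, -0.19, 0.028, -1.015],
    [0.418, -0.218, 0.03, -1.158]
  ],
  "claw": -1
}}

```text
t: 2.55
tcp_pos: [0.5071, -0.1119, 0.2013]
tool_rot: [3.141, 0.0, 1.575]
wrist_force: [0.4, -0.7, -0.5]
width: 0.0857
gripper_force: 0.0
```

```bash
cat > w.py <<'E'
from h import *
import sys
np.set_printoptions(precision=4,suppress=True)
def look(name,keys):
    st=env.get_state();print(st["t"],st["tcp_pos"],st["tool_rot"],st["joint_pos"][5])
    f=env.grab_frame("wrist");cv2.imwrite(f"pics/{name}.png",f["img"]);C=cam(f,st)
    for k in keys:
        for d in env.spot_in(k,"wrist")[:3]:
            print(k,round(d["conf"],2),np.round(d["point"],1),*[atz(ray(C,d["point"]),z)[:2] for z in(0.02,.04,.074)])
    return C,f["img"]
if __name__=="__main__": look(sys.argv[1],sys.argv[2:])
E
python3 w.py w1 collar filter_head spigot_tip lug_top
```

```text
2.55 [ 0.5071 -0.1119  0.2013] [3.1412 0.0003 1.5755] 1.2082454632374036
collar 0.73 [407.6 105.2] [ 0.5763 -0.0184] [ 0.5719 -0.0197] [ 0.5646 -0.0219]
collar 0.69 [316.  218.8] [ 0.5032 -0.1113] [ 0.5034 -0.1069] [ 0.5038 -0.0994]
collar 0.56 [327.5 312.7] [ 0.5141 -0.2008] [ 0.5136 -0.1908] [ 0.5128 -0.1739]
filter_head 0.68 [310.    7.7] [0.4986 0.0498] [0.4991 0.0442] [0.4999 0.0348]
```

View picture.

View pics/w1.png

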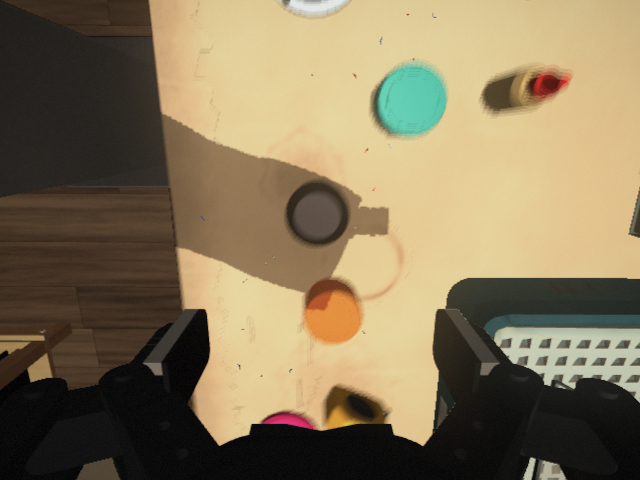

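Wrist view: black collar cap centred at (318,213), orange one at (333,311), turquoise at (412,100), filter flange at the top edge (315,5). The collar matches the estimate; I go lower for a second view.

Call:
{"fn": "carry_out", "kwargs": {
  "plan": [
    [0.0, -0.001, 0.015, 0],
    [0.0, -0.002, 0.03, 0],
    [0.0, -0.003, 0.045, 0],
    [0.0, -0.003, 0.06, 0],
    [0.0, -0.003, 0.075, 0],
    [0.0, -0.003, 0.08, 0],
    [0.0, -0.003, 0.08, 0],
    [0.0, -0.003, 0.08, 0]
  ]
}}

```text
t: 3.8
tcp_pos: [0.5034, -0.1136, 0.1218]
tool_rot: [3.141, 0.0, 1.571]
wrist_force: [0.3, 0.5, 0.3]
width: 0.0852
gripper_force: 0.0
```

```bash
python3 - <<'E'
from w import *
C,im=look("w2",["collar"])
g=cv2.GaussianBlur(im,(5,5),0).max(2)
m=(g<110).astype(np.uint8)*255
n,l,s,c=cv2.connectedComponentsWithStats(m)
for i in range(1,n):
    if s[i,4]>800: print(s[i],c[i])
E
```

```text
3.8 [ 0.5034 -0.1136  0.1218] [3.1409 0.0003 1.5709] 1.2069856345102774
collar 0.9 [336.7 361.5] [ 0.5152 -0.2023] [ 0.5142 -0.1892] [ 0.5125 -0.1668]
collar 0.77 [319.1 242.1] [ 0.5024 -0.1113] [ 0.5025 -0.1056] [ 0.5026 -0.0959]
collar 0.63 [443.2  91.5] [ 0.5766 -0.018 ] [ 0.5705 -0.0199] [ 0.5603 -0.0232]
[     0      0    640    480 115612] [233.0715 325.2095]
[ 537   47   68   61 2491] [568.2919  81.1072]
[ 276  194   87   89 5963] [319.0283 238.8024]
[ 304  317   65   40 1215] [334.0082 332.1786]
```

View pics/w2.png

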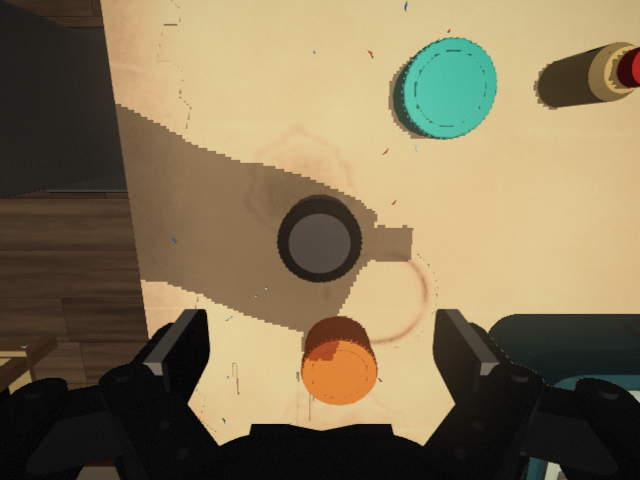

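```bash
python3 - <<'E'
from h import *
np.set_printoptions(precision=4,suppress=True)
fw=env.grab_frame("wrist");st=env.get_state();f=env.grab_frame("top");g=env.grab_frame("side")
W=cam(fw,st);T=cam(f);S=cam(g)
# dark-cap masks in each picture
def mask(im,c,r,thr):
    x,y=int(c[0]),int(c[1]);p=im[y-r:y+r,x-r:x+r].max(2)<thr
    n,l,s,cc=cv2.connectedComponentsWithStats(p.astype(np.uint8));i=1+np.argmax(s[1:,4]);return s[i]+[x-r,y-r,0,0,0],cc[i]+[x-r,y-r]
print(mask(f["img"],(384,267),22,110),mask(g["img"],(331,223),20,90))
cc=[(319.3,241.5)]
for X in([.5025,-.1056,.04],[.5025,-.1085,.04],[.5045,-.111,.04]):
    print(X,proj(W,X),proj(T,X),proj(S,X))
print(tri([ray(W,(319.5,242)),ray(T,(383.5,267)),]))
w1=(*W[:4],np.array(W[4])+np.array([.5071,-.1119,.2013])-st["tcp_pos"])
print(tri([ray(W,(319.5,242)),ray(w1,(318,213)),]))
cv2.imwrite("pics/tc.png",np.hstack([cv2.resize(f["img"][235:300,350:420],(390,362),interpolation=2),cv2.resize(g["img"][195:260,295:365],(390,362),interpolation=2)]))
E
```

```text
(array([ 362,  245,   44,   44, 1563]), array([387.1555, 268.7236])) (array([322, 211,  21,  24, 416]), array([332.0288, 222.8654]))
[0.5025, -0.1056, 0.04] [319.1997 242.1954] [383.1226 265.9552] [332.1333 216.1377]
[0.5025, -0.1085, 0.04] [319.2045 246.7458] [384.5289 265.9259] [332.132  215.4776]
[0.5045, -0.111, 0.04] [322.4626 250.6413] [385.6976 264.9405] [331.3079 214.8948]
(array([ 0.5022, -0.108 ,  0.0297]), [np.float64(0.0006519734307324724), np.float64(0.0006519734307325132)])
(array([ 0.504, -0.094,  0.08 ]), [np.float64(0.0012926389826840952), np.float64(0.001292638982684121)])
```

View pics/tc.png

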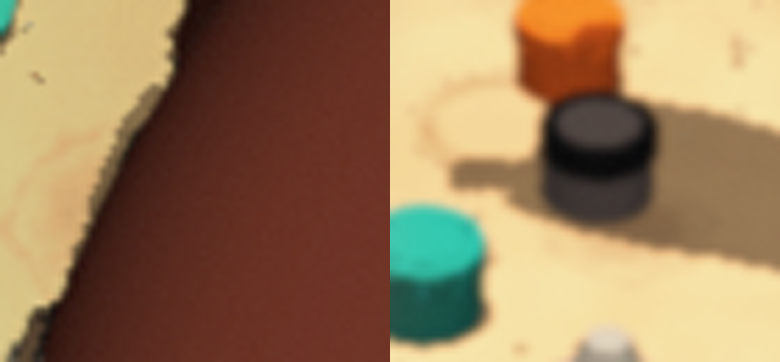

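The side crop shows the cap top at about (333,218), black cap over grey skirt, so this is the right object. I align over it and take one more close look.

Call:
{"fn": "carry_out", "kwargs": {
  "plan": [
    [0.004, -0.001, 0.02, 0],
    [0.007, -0.001, 0.04, 0],
    [0.007, -0.001, 0.055, 0],
    [0.007, -0.001, 0.06, 0],
    [0.007, -0.001, 0.06, 0],
    [0.007, -0.001, 0.06, 0],
    [0.007, -0.001, 0.06, 0],
    [0.007, -0.001, 0.06, 0]
  ]
}}

```text
t: 5.05
tcp_pos: [0.5022, -0.1066, 0.0616]
tool_rot: [3.141, 0.0, 1.571]
wrist_force: [0.4, -0.6, 0.4]
width: 0.0857
gripper_force: 0.0
```

```bash
python3 - <<'E'
from w import *
C,im=look("w3",[])
for X in([.5025,-.1056,.04],[.5025,-.1085,.04]):print(proj(C,X))
np.save("C3.npy",np.array(C,dtype=object),allow_pickle=True)
E
```

```text
5.05 [ 0.5022 -0.1066  0.0616] [3.1411 0.0002 1.5708] 1.219169070294294
[321.4606 292.1815]
[321.4577 297.9259]
```

View pics/w3.png

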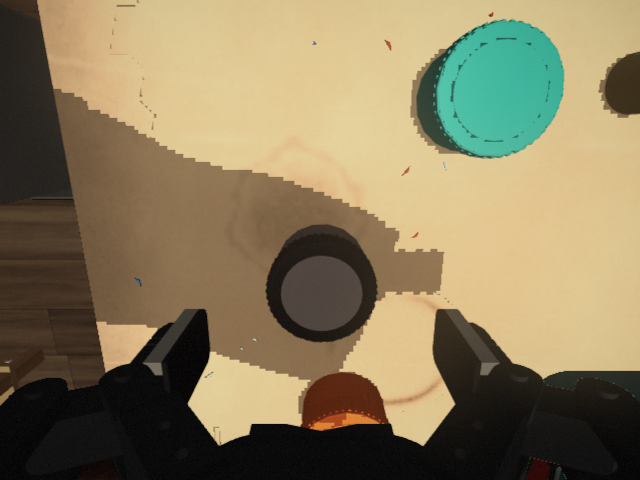

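The cap's grey disc is centred at (322,293), and the prediction for [0.5025,-0.1056,0.04] is (321.5,292), which confirms the position and height. Descending.

Call:
{"fn": "carry_out", "kwargs": {
  "plan": [
    [0.0, 0.001, 0.015, 0],
    [0.001, 0.001, 0.03, 0],
    [0.001, 0.001, 0.042, 0],
    [0.001, 0.001, 0.051, 0],
    [0.001, 0.001, 0.051, 0],
    [0.001, 0.001, 0.051, 0],
    [0.001, 0.001, 0.051, 0],
    [0.001, 0.001, 0.051, 0]
  ]
}}

```text
t: 6.1
tcp_pos: [0.5033, -0.1056, 0.0106]
tool_rot: [3.141, 0.0, 1.571]
wrist_force: [-0.7, -0.6, 0.9]
width: 0.0855
gripper_force: 0.0
```

Call:
{"fn": "carry_out", "kwargs": {
  "plan": [
    [0, 0, 0, 0],
    [0, 0, 0, 0],
    [0, 0, 0, 0],
    [0, 0, 0, 0],
    [0, 0, 0, 0],
    [0, 0, 0, 0],
    [0, 0, 0, 0],
    [0, 0, 0, 0]
  ],
  "claw": 1,
  "newtons": 60
}}

```text
t: 7.1
tcp_pos: [0.5031, -0.1055, 0.0108]
tool_rot: [3.141, 0.0, 1.571]
wrist_force: [-1.8, 0.0, 7.1]
width: 0.0503
gripper_force: 61.0
```

Call:
{"fn": "carry_out", "kwargs": {
  "plan": [
    [0, 0, -0.02, 0],
    [0, 0, -0.05, 0],
    [0, 0, -0.09, 0],
    [0.02, 0, -0.13, 0],
    [0.05, 0, -0.14, 0],
    [0.075, 0, -0.14, 0],
    [0.075, 0, -0.14, 0],
    [0.075, 0, -0.14, 0]
  ]
}}

```text
t: 8.1
tcp_pos: [0.5029, -0.0308, 0.1501]
tool_rot: [-3.141, 0.0, 1.571]
wrist_force: [0.3, 0.3, -1.9]
width: 0.05
gripper_force: 62.5
```

```bash
python3 - <<'E'
from w import *
C,im=look("w4",["spigot_tip","lug_top","filter_head"])
s=env.get_state();print(s["width"],s["wrist_force"],s["gripper_force"])
g=env.grab_frame("side")["img"];cv2.imwrite("pics/s4.png",g)
E
```

```text
8.1 [ 0.5029 -0.0308  0.1501] [-3.1412  0.0002  1.571 ] 1.3644082608728634
lug_top 0.61 [318.7  40.2] [0.5016 0.0983] [0.5017 0.0941] [0.5018 0.087 ]
filter_head 0.97 [321.2  59. ] [0.5032 0.0873] [0.5032 0.0839] [0.5031 0.0781]
filter_head 0.43 [320.5 342.8] [ 0.5028 -0.1209] [ 0.5028 -0.109 ] [ 0.5028 -0.0888]
0.05032575685658032 [-0.653  -1.0626 -1.8864] 62.50697661256709
```

View pics/w4.png

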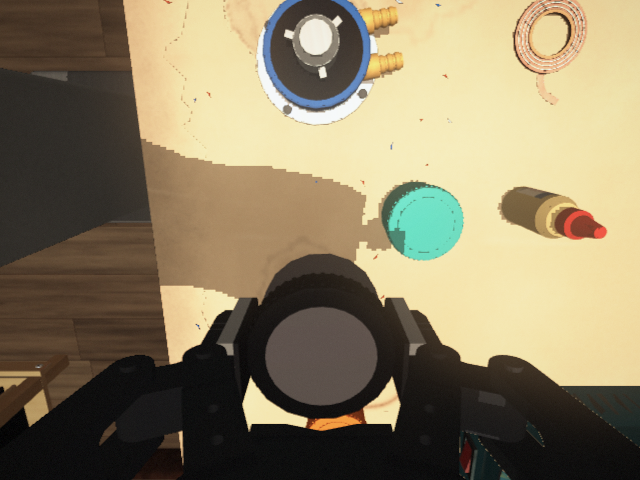

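The collar is in the pads (cap top centred at (321,356)). The spigot tip is at (316,37), with lugs at (289,35), (338,19) and (322,73), and the head's blue rim is centred at about (317,53).

```bash
python3 - <<'E'
from h import *
np.set_printoptions(precision=4,suppress=True)
st=env.get_state();f=env.grab_frame("wrist");C=cam(f,st);p=st["tcp_pos"];print(p)
im=f["img"]
print("tip",atz(ray(C,(316,37)),.074),"top disc",atz(ray(C,(317,52.5)),.04))
for z in(.027,.029,.031): print("collar-tcp",atz(ray(C,(321,356)),p[2]+z)-p)
for X in([.5,.087,.074],[.5,.087,.04],[.5,.083,.04]):print(proj(C,X))
L=[atz(ray(C,q),.06) for q in((289,35),(338,19),(322,73))];print("lugs",L,np.mean(L,0))
T=env.grab_frame("side")
cv2.imwrite("pics/c4.png",np.hstack([cv2.resize(im[0:130,240:400],(480,390),interpolation=2),cv2.resize(T["img"][150:310,260:380],(293,390),interpolation=2)]))
E
```

```text
[ 0.503  -0.0311  0.1501]
tip [0.5007 0.0882 0.074 ] top disc [0.5009 0.0872 0.04  ]
collar-tcp [-0.     -0.0017  0.027 ]
collar-tcp [-0.     -0.0004  0.029 ]
collar-tcp [-0.0001  0.0008  0.031 ]
[314.723  39.583]
[315.5191  52.8849]
[315.551   60.1873]
lugs [array([0.4858, 0.0922, 0.06  ]), array([0.5125, 0.1   , 0.06  ]), array([0.5038, 0.0731, 0.06  ])] [0.5007 0.0884 0.06  ]
```

View pics/c4.png

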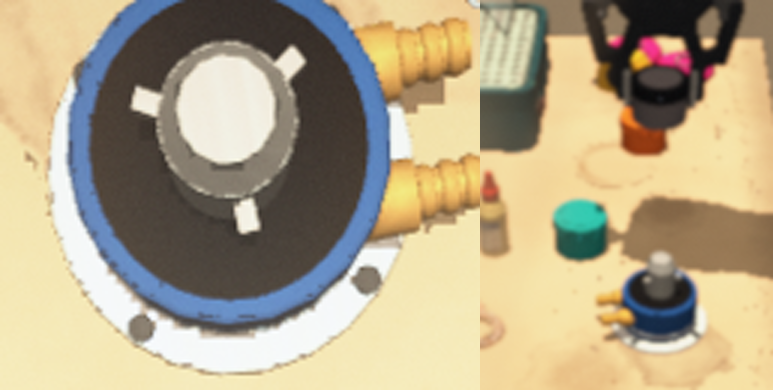

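Call:
{"fn": "carry_out", "kwargs": {
  "plan": [
    [0.01, -0.001, -0.005, 0],
    [0.025, -0.002, -0.01, 0],
    [0.035, -0.002, -0.01, 0],
    [0.035, -0.002, -0.01, 0],
    [0.035, -0.002, -0.01, 0],
    [0.035, -0.002, -0.01, 0],
    [0.035, -0.002, -0.01, 0],
    [0.035, -0.002, -0.01, 0]
  ]
}}

```text
t: 9.45
tcp_pos: [0.501, 0.0043, 0.1602]
tool_rot: [-3.141, 0.0, 1.57]
wrist_force: [-0.6, -0.3, -1.6]
width: 0.0504
gripper_force: 62.5
```

```bash
python3 - <<'E'
from w import *
C,im=look("w5",["spigot_tip","lug_top"])
u=proj(C,[.5008,.088,.074]);v=proj(C,[.5008,.088,.06]);print(u,v,proj(C,[.5008,.088,.04]))
p=env.get_state()["tcp_pos"]
x0,y0=int(u[0])-70,max(0,int(u[1])-50);print(x0,y0)
hsv=cv2.cvtColor(im,cv2.COLOR_BGR2HSV);m=cv2.inRange(hsv,(0,0,200),(180,40,255))[y0:y0+110,x0:x0+140]
n,l,s,c=cv2.connectedComponentsWithStats(m)
for i in range(1,n):
    if s[i,4]>25:
        q=c[i]+[x0,y0];print(s[i],q,atz(ray(C,q),.074)[:2],atz(ray(C,q),.06)[:2])
cv2.imwrite("pics/c5.png",np.hstack([cv2.resize(im[y0:y0+110,x0:x0+140],(560,440),interpolation=2)]))
E
```

```text
9.45 [0.501  0.0043 0.1602] [-3.1415  0.      1.5704] 1.433719632244273
spigot_tip 0.69 [319.7 109.3] [0.5004 0.0921] [0.5004 0.091 ] [0.5005 0.0891]
lug_top 0.72 [322.2 108.6] [0.5021 0.0926] [0.502  0.0914] [0.5019 0.0895]
[320.2874 111.3186] [320.2854 112.5882] [320.2829 114.1638]
250 61
[ 24   0  32  20 169] [286.6036  69.0473] [0.4823 0.11  ] [0.4812 0.112 ]
[84  0 16  5 46] [342.4348  62.413 ] [0.5129 0.1133] [0.5137 0.1156]
[103   6   8   7  35] [355.9714  70.7143] [0.5205 0.1091] [0.5217 0.1111]
[ 13  23  28  78 553] [272.3834 125.5805] [0.4734 0.0803] [0.4717 0.0806]
[83 27 10 10 57] [337.8772  92.8596] [0.5106 0.0977] [0.5112 0.0991]
[ 54  33  31  32 750] [319.136  109.7667] [0.5001 0.0888] [0.5001 0.0896]
[117  33   9  19 118] [371.5339 103.4322] [0.5297 0.0922] [0.5314 0.0932]
[40 39 10  8 55] [294.7091 103.7091] [0.4864 0.092 ] [0.4855 0.093 ]
[72 71  7 10 57] [324.9474 136.7368] [0.5035 0.0742] [0.5036 0.074 ]
[112  74  10   9  56] [366.5714 138.9107] [0.5275 0.0729] [0.5291 0.0727]
[ 43  86  71  24 555] [329.4775 162.6396] [0.5062 0.0595] [0.5065 0.0585]
```

View pics/c5.png

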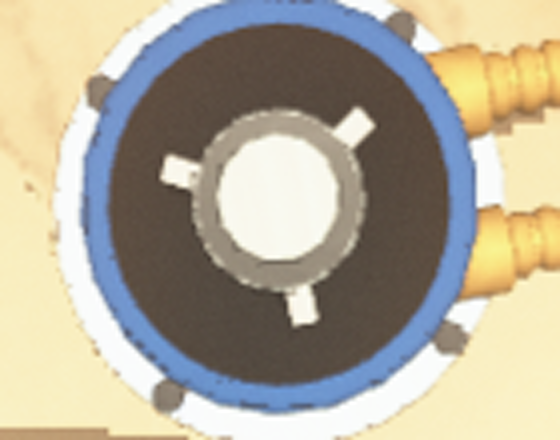

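Lugs and tip agree on the axis at (0.500, 0.0888), with the tip at the stated height. Moving over it, then down.

Call:
{"fn": "carry_out", "kwargs": {
  "plan": [
    [0.02, 0, 0, 0],
    [0.045, -0.001, 0, 0],
    [0.07, -0.001, 0, 0],
    [0.085, -0.001, 0, 0],
    [0.085, -0.001, 0.02, 0],
    [0.085, -0.001, 0.045, 0],
    [0.085, -0.001, 0.06, 0],
    [0.085, -0.001, 0.06, 0]
  ]
}}

```text
t: 10.6
tcp_pos: [0.4994, 0.0893, 0.0995]
tool_rot: [-3.14, 0.0, 1.571]
wrist_force: [-0.4, -0.2, -0.9]
width: 0.0503
gripper_force: 62.6
```

```bash
python3 - <<'E'
from h import *
s=env.get_state();print(s["t"],s["tcp_pos"],s["wrist_force"],s["joint_pos"])
g=env.grab_frame("side")["img"];t=env.grab_frame("top")["img"]
cv2.imwrite("pics/c6.png",cv2.resize(g[200:310,270:390],(600,550),interpolation=2))
E
```

```text
10.6 [0.49935854 0.08932319 0.09953114] [-0.37792208 -0.24388939 -0.88848162] [ 3.28037582e-02  3.75859803e-01 -4.06016009e-01  7.90877025e-01
 -8.54280369e-06  1.60381435e+00]
```

View pics/c6.png

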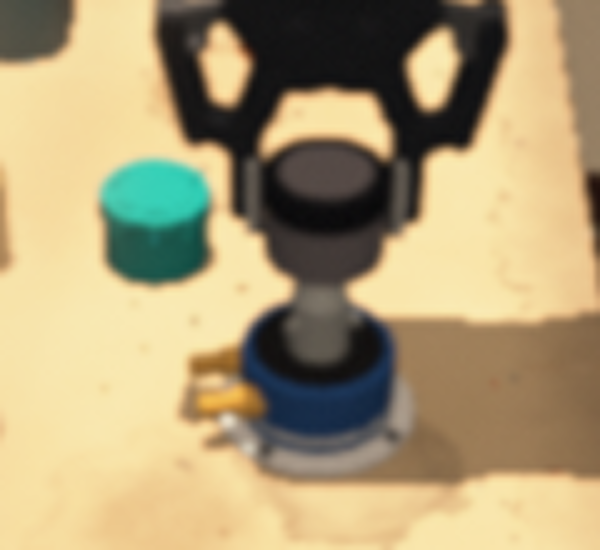

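The side crop shows the collar directly above the spigot, slightly right (smaller x). I correct by 0.8 mm and enter the tip.

Call:
{"fn": "carry_out", "kwargs": {
  "plan": [
    [0, 0.0008, 0.005, 0],
    [0, 0.0008, 0.01, 0],
    [0, 0.0008, 0.013, 0],
    [0, 0.0008, 0.016, 0],
    [0, 0.0008, 0.019, 0],
    [0, 0.0008, 0.022, 0],
    [0, 0.0008, 0.024, 0],
    [0, 0.0008, 0.024, 0]
  ]
}}

```text
t: 11.7
tcp_pos: [0.5007, 0.0895, 0.0762]
tool_rot: [-3.141, 0.0, 1.571]
wrist_force: [-1.0, -0.2, -1.0]
width: 0.0504
gripper_force: 62.6
```

Call:
{"fn": "carry_out", "kwargs": {
  "plan": [
    [0, -0.0003, 0.002, 0],
    [0, -0.0003, 0.004, 0],
    [0, -0.0003, 0.006, 0],
    [0, -0.0003, 0.008, 0],
    [0, -0.0003, 0.009, 0],
    [0, -0.0003, 0.009, 0],
    [0, -0.0003, 0.009, 0],
    [0, -0.0003, 0.009, 0]
  ]
}}

```text
t: 12.7
tcp_pos: [0.5006, 0.0895, 0.0674]
tool_rot: [3.142, -0.0, 1.571]
wrist_force: [-1.0, 0.1, 3.7]
width: 0.0504
gripper_force: 62.8
```

About 5 N: the rim is resting on the lugs. Turning in small steps and watching for the force to drop.

Call:
{"fn": "carry_out", "kwargs": {
  "plan": [
    [0, 0, 0, -0.04],
    [0, 0, 0, -0.08],
    [0, 0, 0, -0.12],
    [0, 0, 0, -0.16],
    [0, 0, 0, -0.2],
    [0, 0, 0, -0.24],
    [0, 0, 0, -0.24],
    [0, 0, 0, -0.24]
  ]
}}

```text
t: 13.7
tcp_pos: [0.5009, 0.0895, 0.0674]
tool_rot: [3.141, 0.0, 1.81]
wrist_force: [1.5, 0.8, 3.2]
width: 0.0504
gripper_force: 62.8
```

Call:
{"fn": "carry_out", "kwargs": {
  "plan": [
    [0, 0, 0, -0.04],
    [0, 0, 0, -0.08],
    [0, 0, 0, -0.12],
    [0, 0, 0, -0.16],
    [0, 0, 0, -0.2],
    [0, 0, 0, -0.24],
    [0, 0, 0, -0.24],
    [0, 0, 0, -0.24]
  ]
}}

```text
t: 14.7
tcp_pos: [0.5007, 0.0895, 0.0673]
tool_rot: [3.141, 0.0, 2.05]
wrist_force: [0.0, -0.2, 3.9]
width: 0.0503
gripper_force: 62.8
```

Call:
{"fn": "carry_out", "kwargs": {
  "plan": [
    [0, 0, 0, -0.04],
    [0, 0, 0, -0.08],
    [0, 0, 0, -0.12],
    [0, 0, 0, -0.16],
    [0, 0, 0, -0.2],
    [0, 0, 0, -0.24],
    [0, 0, 0, -0.24],
    [0, 0, 0, -0.24]
  ]
}}

```text
t: 15.7
tcp_pos: [0.5005, 0.0895, 0.0673]
tool_rot: [-3.142, -0.0, 2.29]
wrist_force: [0.1, -0.1, 2.8]
width: 0.0503
gripper_force: 62.8
```

Call:
{"fn": "carry_out", "kwargs": {
  "plan": [
    [0, 0, 0, -0.04],
    [0, 0, 0, -0.08],
    [0, 0, 0, -0.12],
    [0, 0, 0, -0.16],
    [0, 0, 0, -0.2],
    [0, 0, 0, -0.24],
    [0, 0, 0, -0.24],
    [0, 0, 0, -0.24]
  ]
}}

```text
t: 16.7
tcp_pos: [0.5006, 0.0895, 0.0673]
tool_rot: [3.142, 0.0, 2.53]
wrist_force: [-0.1, -0.2, 4.1]
width: 0.0507
gripper_force: 62.8
```

Call:
{"fn": "carry_out", "kwargs": {
  "plan": [
    [0, 0, 0, -0.04],
    [0, 0, 0, -0.08],
    [0, 0, 0, -0.12],
    [0, 0, 0, -0.16],
    [0, 0, 0, -0.2],
    [0, 0, 0, -0.24],
    [0, 0, 0, -0.24],
    [0, 0, 0, -0.24]
  ]
}}

```text
t: 17.7
tcp_pos: [0.5005, 0.0895, 0.0673]
tool_rot: [3.142, -0.0, 2.77]
wrist_force: [0.1, 0.1, 3.6]
width: 0.05
gripper_force: 62.9
```

Call:
{"fn": "carry_out", "kwargs": {
  "plan": [
    [0, 0, 0, -0.04],
    [0, 0, 0, -0.08],
    [0, 0, 0, -0.12],
    [0, 0, 0, -0.16],
    [0, 0, 0, -0.2],
    [0, 0, 0, -0.24],
    [0, 0, 0, -0.24],
    [0, 0, 0, -0.24]
  ]
}}

```text
t: 18.7
tcp_pos: [0.5003, 0.0894, 0.0671]
tool_rot: [-3.141, -0.001, 3.01]
wrist_force: [-0.2, 0.1, -2.0]
width: 0.05
gripper_force: 62.7
```

The force fell to baseline, so the keyways have dropped over the lugs. Pushing down.

Call:
{"fn": "carry_out", "kwargs": {
  "plan": [
    [0, 0, 0.002, 0],
    [0, 0, 0.004, 0],
    [0, 0, 0.006, 0],
    [0, 0, 0.008, 0],
    [0, 0, 0.01, 0],
    [0, 0, 0.012, 0],
    [0, 0, 0.012, 0],
    [0, 0, 0.012, 0]
  ]
}}

```text
t: 19.7
tcp_pos: [0.5005, 0.0895, 0.0554]
tool_rot: [-3.142, -0.0, 3.011]
wrist_force: [-2.8, -0.1, 2.9]
width: 0.0503
gripper_force: 62.8
```

Call:
{"fn": "carry_out", "kwargs": {
  "plan": [
    [0, 0, 0.001, 0],
    [0, 0, 0.002, 0],
    [0, 0, 0.003, 0],
    [0, 0, 0.004, 0],
    [0, 0, 0.0045, 0],
    [0, 0, 0.005, 0],
    [0, 0, 0.005, 0],
    [0, 0, 0.005, 0]
  ]
}}

```text
t: 20.7
tcp_pos: [0.5005, 0.0895, 0.0508]
tool_rot: [-3.142, 0.0, 3.011]
wrist_force: [-5.8, -1.3, 13.2]
width: 0.0504
gripper_force: 64.0
```

Call:
{"fn": "carry_out", "kwargs": {
  "plan": [
    [0.0003, 0, 0.0004, 0],
    [0.0003, 0, 0.0007, 0],
    [0.0003, 0, 0.001, 0],
    [0.0003, 0, 0.001, 0],
    [0.0003, 0, 0.001, 0],
    [0.0003, 0, 0.001, 0],
    [0.0003, 0, 0.001, 0],
    [0.0003, 0, 0.001, 0]
  ]
}}

```text
t: 21.7
tcp_pos: [0.5005, 0.0895, 0.0507]
tool_rot: [-3.142, 0.001, 3.011]
wrist_force: [-8.9, -1.3, 25.3]
width: 0.0502
gripper_force: 64.9
```

```bash
python3 - <<'E'
from h import *
g=env.grab_frame("side")["img"]
cv2.imwrite("pics/c7.png",cv2.resize(g[200:310,270:390],(600,550),interpolation=2))
s=env.get_state();print(s["t"],s["tcp_pos"],s["wrist_force"],s["ft_torque"])
E
```

```text
21.75 [0.50044713 0.08950048 0.05070983] [-9.21809681 -1.44424293 24.17752498] [-0.29818626  1.87738398 -0.0116042 ]
```

View pics/c7.png

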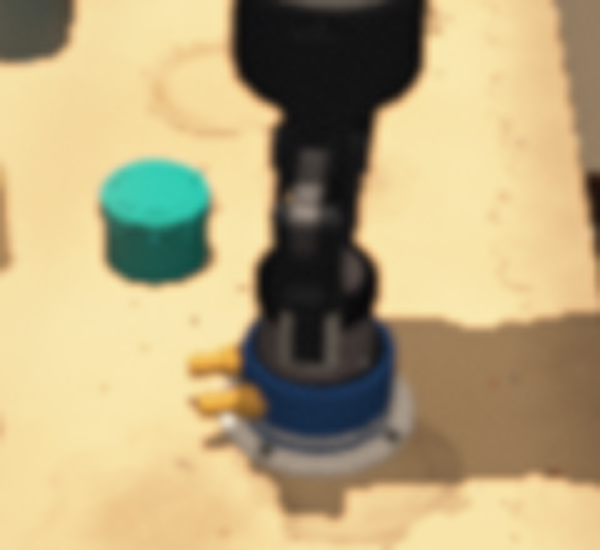

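The force rises steeply at TCP z = 0.0507, exactly the height for rim on seat, and the side crop shows the skirt down on the head with the fingers still gripping. Handing in.

```bash
python3 -c "
from plant import env
print(env.finish_job())"
```

```text
the job is handed in; nothing more can be done
None
```

The collar is keyed over the three lugs and pressed home on the seat, still gripped and held down with about 25 N, and the job was handed in at about 22 s; the hand-in returned no verdict.

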